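# Pack the water-sampling carrier

### The job

Pack the blue carrier: the lidded wide jar, the slim vial and the square bottle stand upright in the wide round, small round and square wells, and the cartridge with the black cap lies flat along the cradle, each fully down on the floor of its recess. Leave the open jar and the spent cartridge without a cap where they are on the bench.

Things in the scene. Friction and masses are not known exactly. Their poses are not given: they have to be found in the camera images.
- wide_well: Fixed grey insert, 110 x 110 x 30 mm high, in the blue carrier, with the widest round well, 70 mm across, 22 mm deep; recess floor 8 mm above the underside. Origin: centre of the underside, 6 mm above the bench; z up, x, y along its sides. The four inserts stand two by two with one heading, in any order. The carrier is a fixed open tray, 236 x 236 mm, walls 6 mm thick and 40 mm high.
- narrow_well: Fixed grey insert, 110 x 110 x 30 mm high, in the blue carrier, with the small round well, 44 mm across, 22 mm deep; recess floor 8 mm above the underside. Origin: centre of the underside, 6 mm above the bench; z up, x, y along its sides.
- square_well: Fixed grey insert, 110 x 110 x 30 mm high, in the blue carrier, with a square well, 58 x 58 mm, sides along x and y, 22 mm deep; recess floor 8 mm above the underside. Origin: centre of the underside, 6 mm above the bench; z up, x, y along its sides.
- cradle: Fixed grey insert, 110 x 110 x 30 mm high, in the blue carrier, with a cross-shaped recess, 22 mm deep; recess floor 8 mm above the underside. The cartridge lies in the channel along x, 94 mm long, 40 mm wide, closed by 8 mm end walls; the finger channel along y is 40 mm wide and open at both ends (110 mm). Origin: centre of the underside, 6 mm above the bench; z up, x, y along its sides.
- jar: Wide round sample jar with its lid on, white plastic, standing: body 50 mm across and 44 mm high, closed by a flat lid 54 mm across and 18 mm high; 62 mm high in all, about 110 g. Origin: centre of the underside, z up.
- vial: Slim round amber glass vial with a black cap, standing, 28 mm across all the way up and 66 mm high (cap: the top 18 mm), about 45 g. Origin: centre of the underside, z up.
- bottle: Square white plastic bottle, standing: body 42 x 42 mm and 50 mm high, with a round cap 28 mm across and 18 mm high on top (68 mm in all), about 90 g. Origin: centre of the underside, z up, x and y along its sides.
- cartridge: Full titrant cartridge, white, lying: round barrel 22 mm across, 64 mm long, with 26 x 26 mm square flanges, 4 mm thick, at both ends; thick black nose cap 20 mm across, 16 mm long. 80 mm long in all, 26 mm high, axis 13 mm up; about 40 g. Origin: underside, middle of the 80 mm (it can be gripped there across the barrel); x along the axis to the nose, y across, z up.
- spent: Look-alike to be left: spent cartridge, same barrel and flanges as the full one, but with no cap: only a thin bare white nozzle, 7 mm across and 16 mm long. Same origin and axes. About 30 g.
- open_jar: Look-alike to be left: empty white sample jar without its lid, open at the top, 50 mm across, 54 mm high, wall 3 mm, standing; about 60 g. Origin: centre of the underside, z up.
Not all that is in view belongs to the job. What is shaped like the spent but pink, purple or red is not meant.

How it is judged:
By the outcome, as a careful person would: the job done as asked, in the order asked, and still so for the second after the job is handed in, with the robot touching nothing.
It also fails if it takes over 112 s, if anything falls off the work surface, if the arm or the gripper's body presses on something with over 40 N, if the wrist force passes 120 N, or if a joint passes its speed limit or range.

### The arm

A 6-joint arm with a two-finger parallel gripper is mounted at the origin on the work surface. World frame = base frame: x ahead of the robot, y to its left, z up, the work surface at z = 0. Lengths are in mm, angles in rad, forces in N, time in s.
With the tool pointing down it reaches from about 400 to 925 mm from the base axis. Payload 12.5 kg.
Tool frame: the origin (TCP) lies midway between the tips of the shut fingers; the grasp point (between the pads) lies 19 mm behind it; z points along the fingers, y is the line along which they close (so a half turn about z gives the same grasp; the last joint's range is limited). The gripper opens to 95 mm and grips with 3 to 60 N. Pads are 20 mm wide; open, the fingers measure 119 mm over their backs; the gripper's body (75 mm by 180 mm) begins 59 mm behind the grasp point.
Start: joints at [1.146, 0.491, 1.559, -0, 1.092, -0.106], TCP at [195.875, 593.531, 214.661] pointing down, gripper open.
Joint ranges: [-3.1, 3.1], [-0.84, 2.19], [0.05, 2.79], [-1.13, 4.28], [0.06, 2.93], [-2.69, 2.69]. Speed limits (rad/s): [2.22, 2.22, 2.79, 3.14, 3.14, 3.14].

### API

Orientations are given as [roll, pitch, yaw] about the fixed x, y, z axes, in that order (R = Rz(yaw) Ry(pitch) Rx(roll)).
In Python, from cell import * gives the robot as it stands. The module is installed in compiled form; this text tells all that it offers.
- The arm moves only by the tool arm_command, never from a script. Its arguments are lists of equal length, an entry for each row: "delta_pos": the shift along the world's x, y, z in units of 250 mm (1.0 is 250 mm), a list of three; "delta_rot": the turn, a rotation vector about the world's x, y, z in units of 90 degrees (1.0 is 90 degrees), a list of three; "claw": the closure, from 0 (fully open) to 1 (shut). In form: {"delta_pos": [[tx, ty, tz], ...], "delta_rot": [[wx, wy, wz], ...], "claw": [claw, ...]}. A call has exactly 5 rows; each row is the pose to reach, as a shift and turn from the pose commanded when the call began; what a row does not reach only later rows make up. A row lasts 1/12 s, in which the tool goes at most 41.7 mm and 7.16 degrees, less where a joint would pass 70% of its speed; a pose out of reach is approached as far as the arm can. A call with a number of a shift or a turn outside -1 to 1 is refused whole. A call with a gripper value outside its range is refused whole. The fingers move at their own pace and stop on an object; the grip force is fixed at half the most. Time passes only in rows, so rows that repeat a pose let the fingers close, or fill a call up. It gives the time, the measured TCP pose, the force, the opening and the grip force at its end, in the units of the state.
- state(): the state, without advancing time (a new reading comes with each control period).
- read_camera(name): name is "scene" or "top" or "wrist"; returns the picture (384x512x3 uint8, red, green, blue); there is no depth.
- calibration(name): a dict with "camera_matrix" (3x3 intrinsics, pixels), "T" (4x4, takes a point from camera to world coordinates). Camera axes: x right, y down, z forward; pixel columns grow to the right and rows downward; lengths in mm; the calibration is good to about 2 mm. The wrist camera is an equidistant fisheye: a pixel r from the principal point sees the ray r / f radians off the axis. A picture is of the moment at which its call begins: read the wrist's pose just before it. calibration takes no time and is no camera call; for the wrist camera it gives the pose at the moment of the call.
- job_done(): hands the job in; it is judged then, once.
The state is a dict: "t": time; "joints": joint angles; "qvel": joint speeds; "tau": joint torques, N m; "eef_pos": TCP position; "tcp_rot": TCP orientation; "ft_force": force on the tool from outside, world axes, zero at the start; "moment": the same for the moment, N m; "opening": opening from 0.0 (shut) to 1.0 (fully open); "grip_force": force on a finger pad.
Only numpy, scipy, OpenCV 4.12 (cv2) and the standard library are available. Lean on these libraries where they do the work, as an engineer would, in place of code of your own. Each camera call takes 0.05 s, during which the arm holds its last target. There are 200 camera calls.

## Working session

There is one attempt and no reset: what is moved stays moved. The work goes in short steps, Python scripts to look and compute and a tool call to move; the robot and the scene stay as the last step left them, time stands still between calls to the robot, and variables do not carry over. Pictures are saved under pics/ and viewed, at most 14 in all, crops included, and the job is handed in when it is done.

Besides the shell and the picture viewer there is one more tool, called in YAML: its name, and indented under it one key for each argument. arm_command: Moves the arm, as the interface text tells. Shifts and turns lie within -1 to 1; 1 stands for 250 mm of shift or 90 degrees of turn. Its arguments: {"type":"object","properties":{"delta_pos":{"type":"array"},"delta_rot":{"type":"array"},"claw":{"type":"array"}},"required":["delta_pos","delta_rot","claw"]}

```bash
mkdir -p pics
python3 - <<'E'
from cell import *
import cv2
for n in("top","scene"):
    im=read_camera(n); cv2.imwrite(f"pics/{n}0.png",cv2.resize(im[:,:,::-1],(800,600),interpolation=cv2.INTER_CUBIC)); cv2.imwrite(f"{n}_raw.png",im[:,:,::-1])
    c=calibration(n); print(n,c["camera_matrix"].round(1).tolist(),c["T"].round(3).tolist())
print(state())
E
```

```text
top [[404.5, 0.0, 251.3], [0.0, 404.5, 189.3], [0.0, 0.0, 1.0]] [[-0.023, -0.986, 0.167, 305.38], [-1.0, 0.024, 0.004, -138.191], [-0.008, -0.167, -0.986, 1150.557], [0.0, 0.0, 0.0, 1.0]]
scene [[470.7, 0.0, 252.2], [0.0, 470.7, 188.8], [0.0, 0.0, 1.0]] [[-0.819, 0.466, -0.336, 905.833], [0.574, 0.661, -0.484, 456.388], [-0.003, -0.589, -0.808, 1022.878], [0.0, 0.0, 0.0, 1.0]]
{'t': 0.1, 'joints': array([ 1.14639866e+00,  4.91503347e-01,  1.55939730e+00, -3.61642959e-05,
        1.09169392e+00, -1.05586524e-01]), 'qvel': array([-0.00025677, -0.00264293, -0.00025565, -0.00157748,  0.00241267,
        0.00012651]), 'tau': array([ 2.95417427e-03, -6.13622403e+01, -2.58606845e+01,  6.93398318e-02,
        4.70372743e-02, -7.03092905e-05]), 'eef_pos': array([195.78697991, 593.3123544 , 214.11462896]), 'tcp_rot': array([-3.14059294e+00, -7.36947756e-05,  2.82279816e+00]), 'ft_force': array([-0.39382672, -0.12533763, -0.22622238]), 'moment': array([ 0.03278629, -0.02726912, -0.00424762]), 'grip_force': 0.0, 'opening': 1.0003573432210897}
```

View pics/top0.png

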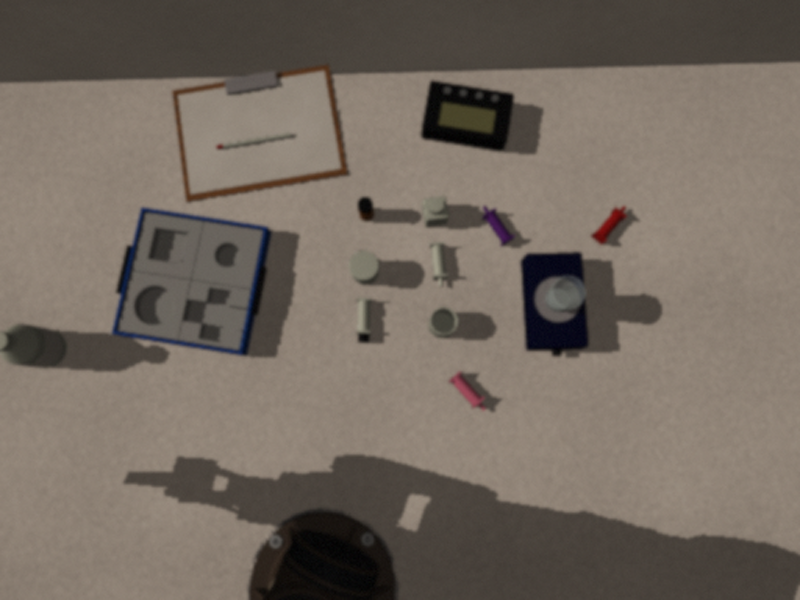

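View pics/scene0.png

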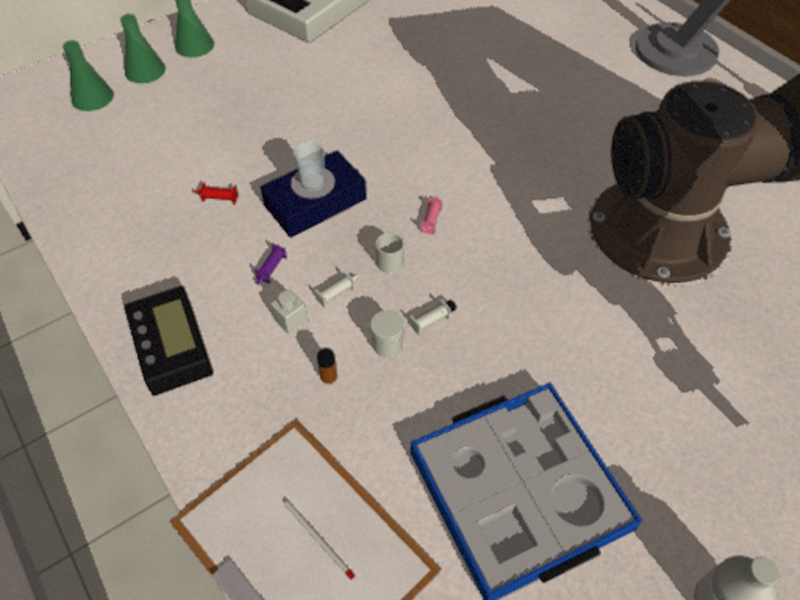

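The top view shows, at 800x600, the carrier around (193,280), with the square well at top-left, narrow at top-right, wide at bottom-left and cradle at bottom-right. The vial is at (366,208), bottle (435,210), jar (365,265), capped cartridge (364,320), spent (438,262) and open jar (443,322). The scene view agrees.

```bash
cat > h.py <<'E'
import numpy as np,cv2
from cell import *
def pix2w(n,u,v,z,c=None):
    c=c or calibration(n);K=c["camera_matrix"];T=c["T"]
    a,b=(u-K[0,2])/K[0,0],(v-K[1,2])/K[1,1]
    if n=="wrist":
        th=np.hypot(a,b);s=np.sin(th)/max(th,1e-9);d=np.array([a*s,b*s,np.cos(th)])
    else: d=np.array([a,b,1.])
    d=T[:3,:3]@d;o=T[:3,3]
    return (o+d*(z-o[2])/d[2])[:2]
def w2pix(n,p,c=None):
    c=c or calibration(n);K=c["camera_matrix"];T=c["T"]
    q=T[:3,:3].T@(np.array(p,float)-T[:3,3])
    if n=="wrist":
        r=np.hypot(*q[:2]);th=np.arctan2(r,q[2]);k=th/max(r,1e-9);a,b=q[0]*k,q[1]*k
    else: a,b=q[:2]/q[2]
    return np.array([a*K[0,0]+K[0,2],b*K[1,1]+K[1,2]])
E
python3 - <<'E'
from h import *
S=.64
for nm,u,v,z in [("vialtop",366,202,66),("bottlecap",436,203,68),("jarlid",365,262,62),("cartflange1",364,300,13),("cartnose",364,341,13),("spent",438,262,13),("openjar",443,318,54),("cTL",143,210,40),("cTR",270,229,40),("cBR",246,353,40),("cBL",116,333,40),("tallbottle",25,345,0),("base",320,550,100)]:
    print(nm,pix2w("top",u*S,v*S,z).round(0))
print(w2pix("top",[0,0,0])/S,w2pix("top",[196,593,214])/S,w2pix("wrist",[500,100,0]))
print(calibration("wrist"))
a=cv2.imread("top_raw.png")
A=cv2.resize(a[125:235,65:185],None,fx=4,fy=4,interpolation=cv2.INTER_CUBIC)
B=cv2.resize(a[115:225,215:295],None,fx=4,fy=4,interpolation=cv2.INTER_CUBIC)
cv2.imwrite("pics/crop.png",np.clip(np.hstack([A,B[:440]]).astype(float)*1.6,0,255))
E
```

```text
vialtop [660. -90.]
bottlecap [ 655. -215.]
jarlid [552. -87.]
cartflange1 [492. -81.]
cartnose [417. -80.]
spent [ 559. -219.]
openjar [ 450. -221.]
cTL [664. 319.]
cTR [622.  86.]
cBR [398. 126.]
cBL [439. 358.]
tallbottle [426. 541.]
base [ 79. -10.]
[321.57515327 585.4457338 ] [-109.29633737  492.23985413] [ 92.64221818 371.63313104]
{'camera_matrix': array([[297.31863964,   0.        , 260.40682987],
       [  0.        , 297.31863964, 191.84903668],
       [  0.        ,   0.        ,   1.        ]]), 'T': array([[ 3.13545102e-01,  9.18370164e-01,  2.41424338e-01,
         1.28122074e+02],
       [ 9.49572015e-01, -3.02821829e-01, -8.13137641e-02,
         6.16561227e+02],
       [-1.56757536e-03,  2.54745327e-01, -9.67006908e-01,
         3.84276717e+02],
       [ 0.00000000e+00,  0.00000000e+00,  0.00000000e+00,
         1.00000000e+00]])}[ WARN:0@0.777] global loadsave.cpp:1063 imwrite_ Unsupported depth image for selected encoder is fallbacked to CV_8U.
```

View pics/crop.png

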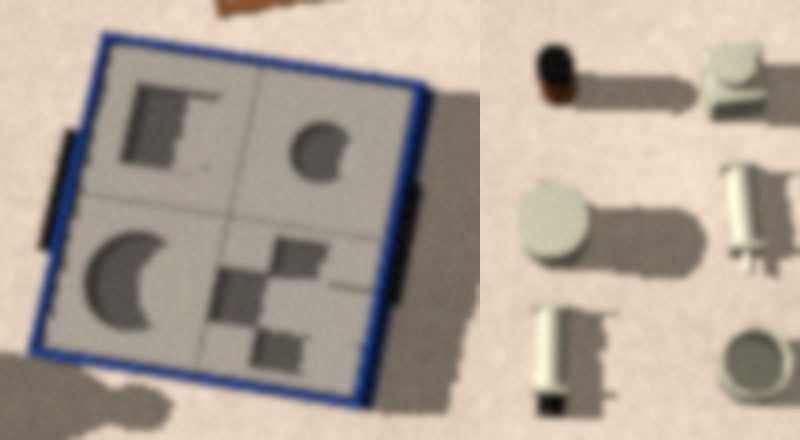

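arm_command:
  delta_pos:
    - [0.08,-0.14,0.03]
    - [0.16,-0.28,0.06]
    - [0.24,-0.42,0.09]
    - [0.32,-0.56,0.12]
    - [0.4,-0.7,0.16]
  delta_rot:
    - [0,0,0.04]
    - [0,0,0.08]
    - [0,0,0.12]
    - [0,0,0.16]
    - [0,0,0.2]
  claw: [0,0,0,0,0]

```text
t: 0.52
eef_pos: [296.1, 416.6, 254.4]
tcp_rot: [-3.141, -0.001, 3.141]
ft_force: [-0.0, 0.5, -0.8]
opening: 1.0
grip_force: 0.0
```

arm_command:
  delta_pos:
    - [0.12,-0.12,0.03]
    - [0.24,-0.24,0.06]
    - [0.36,-0.36,0.09]
    - [0.48,-0.48,0.12]
    - [0.58,-0.58,0.12]
  delta_rot:
    - [0,0,0]
    - [0,0,0]
    - [0,0,0]
    - [0,0,0]
    - [0,0,0]
  claw: [0,0,0,0,0]

```text
t: 0.93
eef_pos: [442.2, 271.9, 285.8]
tcp_rot: [3.141, 0.001, 3.137]
ft_force: [1.1, 0.6, -0.1]
opening: 1.001
grip_force: 0.0
```

```bash
cat >> h.py <<'E'
import json
def snap(name):
    c=calibration("wrist");im=read_camera("wrist")
    np.savez(name+".npz",K=c["camera_matrix"],T=c["T"],im=im)
    cv2.imwrite(f"pics/{name}.png",cv2.resize(np.clip(im[:,:,::-1]*1.5,0,255).astype(np.uint8),(800,600),interpolation=cv2.INTER_CUBIC))
def load(name):
    d=np.load(name+".npz");return {"camera_matrix":d["K"],"T":d["T"]}
E
python3 -c "
from h import *
snap('w1')"
```

arm_command:
  delta_pos:
    - [0.05,-0.14,0]
    - [0.1,-0.28,0]
    - [0.15,-0.42,0]
    - [0.2,-0.56,0]
    - [0.24,-0.7,0]
  delta_rot:
    - [0,0,0]
    - [0,0,0]
    - [0,0,0]
    - [0,0,0]
    - [0,0,0]
  claw: [0,0,0,0,0]

```text
t: 1.4
eef_pos: [501.2, 96.8, 284.4]
tcp_rot: [3.142, -0.0, 3.137]
ft_force: [0.1, 0.7, -1.7]
opening: 1.003
grip_force: 0.0
```

arm_command:
  delta_pos:
    - [0,-0.16,0]
    - [0,-0.32,0]
    - [0,-0.48,0]
    - [0,-0.64,0]
    - [0,-0.8,0]
  delta_rot:
    - [0,0,0]
    - [0,0,0]
    - [0,0,0]
    - [0,0,0]
    - [0,0,0]
  claw: [0,0,0,0,0]

```text
t: 1.82
eef_pos: [500.4, -103.3, 284.5]
tcp_rot: [3.141, -0.0, 3.137]
ft_force: [0.6, -0.1, -0.1]
opening: 1.004
grip_force: 0.0
```

```bash
python3 -c "
from h import *
snap('w2');print(state()['eef_pos'],state()['joints'])"
```

```text
[ 500.70117602 -108.92774474  284.31625916] [-0.34217963  0.25992534  1.73272672 -0.00204386  1.14861003 -1.90487081]
```

View pics/w1.png

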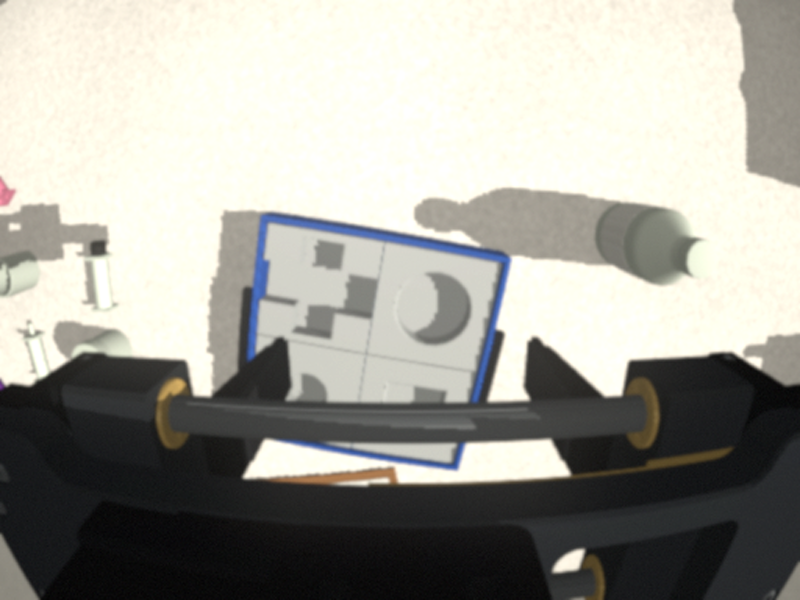

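View pics/w2.png

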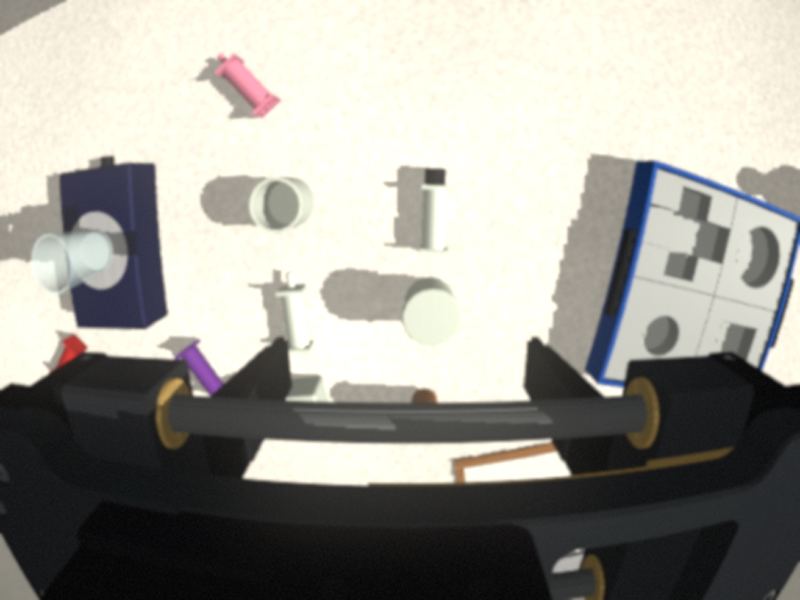

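w1 shows the insert seam crossing at (367,354) and carrier corners at (265,213), (510,258) and (458,468). The cradle's finger channel opens at the side wall, so its cartridge channel runs near world x. w2 shows the jar lid at (431,310), the cartridge nose end at (434,168) and its tail at (436,249).

Run:
```python
from h import *
S=.64
def P(w,n,u,v,z): print(w,n,pix2w("wrist" if w!="top" else "top",u*S,v*S,z,load(w) if w!="top" else None).round(1))
for n,u,v,z in [("seamX",367,354,36),("cA",265,213,40),("cB",510,258,40),("cC",458,468,40),("s1",380,243,36),("s2",358,447,36),("wide",433,307,36)]: P("w1",n,u,v,z)
for n,u,v,z in [("jar",431,310,62),("nose",434,168,13),("tailtop",436,249,20),("barrelmid",435,210,24),("cA",655,161,40),("seamX",715,297,36)]: P("w2",n,u,v,z)
# top crop: 4x of raw, offset (65,125) / (215,115) with 480 px
def C(n,u,v,z):
    ru,rv=(u/4+65,v/4+125) if u<480 else ((u-480)/4+215,v/4+115)
    print("crop",n,pix2w("top",ru-.4,rv-.4,z).round(1))
for a in [("seamX",232,214,36),("TL",106,36,40),("TR",428,85,40),("BR",366,405,40),("BL",34,353,40),("vial",554,57,66),("bottlecap",735,66,68),("bodyL",706,80,50),("jar",553,218,62),("cnose",551,414,13),("ctail",547,306,20),("wide",133,281,36),("nar",321,152,36)]: C(*a)
```

```text
w1 seamX [536.1 233.3]
w1 cA [397.5 142.2]
w1 cB [441.4 367.6]
w1 cC [669.3 326.8]
w1 s1 [428.2 248.1]
w1 s2 [643.6 219.6]
w1 wide [489.  296.9]
w2 jar [541.8 -81.8]
w2 nose [417.4 -77. ]
w2 tailtop [493.9 -75.3]
w2 barrelmid [456.7 -76.6]
w2 cA [400.  138.5]
w2 seamX [537.6 234.5]
crop seamX [535.4 227.7]
crop TL [666.7 320.6]
crop TR [624.6  89.6]
crop BR [398.5 130.1]
crop BL [440.  360.7]
crop vial [661.8 -87.1]
crop bottlecap [ 651.3 -212.9]
crop bodyL [ 647.4 -193.4]
crop jar [547.8 -84.4]
crop cnose [417.4 -78.3]
crop ctail [493.5 -77.1]
crop wide [489.4 295.6]
crop nar [578.7 165.9]
```

Run:
```python
from h import *
S=.64
for n,u,v,z in [("TR",412,441,40),("BR",550,384,40),("BL",639,521,40),("TL",489,597,40),("jarlid",388,326,62),("vial",326,356,66),("bcap",287,299,68),("nar",469,461,36),("wide",579,497,36),("noseTip",452,306,13)]:
    print(n,pix2w("scene",u*S,v*S,z).round(1))
for n in("top","scene"):
  for p in [(535,228,36),(547,-84,62),(660,-88,66),(652,-213,68)]: print(n,p,(w2pix(n,p)/S).round(1))
a=cv2.imread("scene_raw.png")
A=cv2.resize(a[240:384,258:415],None,fx=2.5,fy=2.5,interpolation=cv2.INTER_CUBIC)
B=cv2.resize(a[180:260,165:300],None,fx=3,fy=3,interpolation=cv2.INTER_CUBIC)
h=max(A.shape[0],B.shape[0]);f=lambda x:cv2.copyMakeBorder(x,0,h-x.shape[0],0,0,cv2.BORDER_CONSTANT)
cv2.imwrite("pics/scrop.png",np.hstack([f(A),f(B)]));print(A.shape,B.shape)
```

```text
TR [625.7  96.8]
BR [399.5 141.5]
BL [443.5 367.7]
TL [671.3 327.1]
jarlid [548.5 -74.8]
vial [658.1 -81.9]
bcap [ 653.3 -207.2]
nar [576.1 167.1]
wide [484.8 296. ]
noseTip [419.4 -73.1]
top (535, 228, 36) [191.4 278.5]
top (547, -84, 62) [363.6 264.7]
top (660, -88, 66) [364.7 202.3]
top (652, -213, 68) [435.  204.5]
scene (535, 228, 36) [519.  478.5]
scene (547, -84, 62) [385.5 321.6]
scene (660, -88, 66) [322.8 353.8]
scene (652, -213, 68) [285.9 296.2]
(360, 392, 3) (240, 405, 3)
```

View pics/scrop.png

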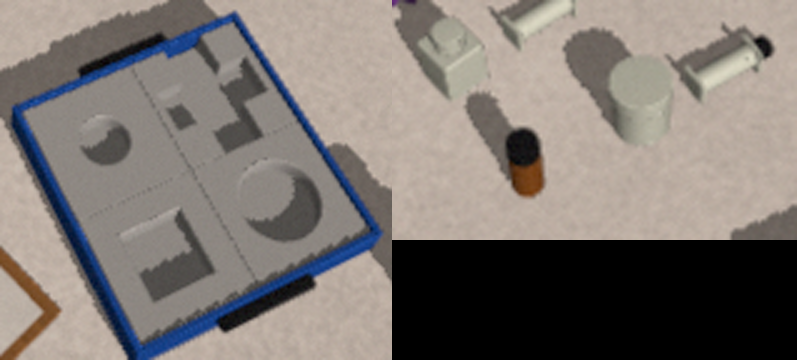

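The scene crop confirms the layout. Next I pick the jar, taking its centre as about (546,-81).

arm_command:
  delta_pos:
    - [0.04,0.02,-0.15]
    - [0.09,0.04,-0.3]
    - [0.14,0.06,-0.45]
    - [0.18,0.08,-0.6]
    - [0.18,0.08,-0.7]
  delta_rot:
    - [0,0,0]
    - [0,0,0]
    - [0,0,0]
    - [0,0,0]
    - [0,0,0]
  claw: [0,0,0,0,0]

```text
t: 2.28
eef_pos: [546.1, -80.5, 106.2]
tcp_rot: [3.141, -0.002, 3.137]
ft_force: [0.8, 0.1, -0.7]
opening: 1.001
grip_force: 0.0
```

```bash
python3 -c "
from h import *
snap('w3');s=state();print(s['eef_pos'],s['tcp_rot'])"
```

```text
[543.83494702 -80.3570003  102.82240655] [ 3.13933666 -0.00794026  3.13748166]
```

View pics/w3.png

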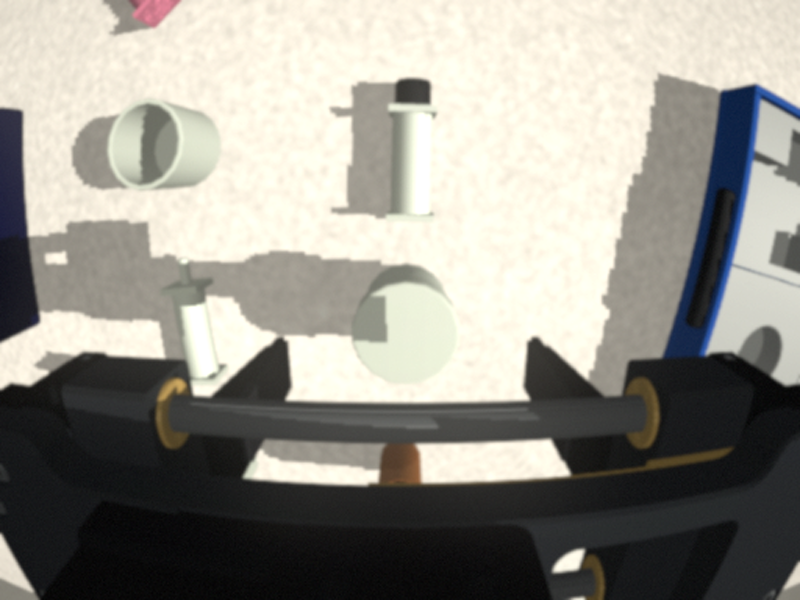

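In w3 the jar lid is centred between the fingers at (404,331). The cartridge nose end is at (413,82) and its tail flange at (410,216).

Run:
```python
from h import *
c=load('w3');S=.64
for n,u,v,z in [("jar",404,331,62),("nose",414,90,13),("tail",411,216,20),("mid",412,150,24)]: print(n,pix2w("wrist",u*S,v*S,z,c).round(1))
print(w2pix("wrist",(546,-81,34),c)/S, state()['eef_pos'])
```

```text
jar [546.8 -81.4]
nose [422.7 -75.4]
tail [494.4 -77.5]
mid [458.2 -76.8]
[404.97310383 313.25897114] [543.83494702 -80.3570003  102.82240655]
```

arm_command:
  delta_pos:
    - [0,0,-0.1]
    - [0,0,-0.2]
    - [0,0,-0.29]
    - [0,0,-0.29]
    - [0,0,-0.29]
  delta_rot:
    - [0,0,0]
    - [0,0,0]
    - [0,0,0]
    - [0,0,0]
    - [0,0,0]
  claw: [0,0,0,0,0.1]

```text
t: 2.75
eef_pos: [545.7, -81.4, 37.4]
tcp_rot: [3.141, -0.002, 3.137]
ft_force: [-0.1, -0.5, 0.5]
opening: 0.971
grip_force: 0.0
```

arm_command:
  delta_pos:
    - [0,0,0]
    - [0,0,0]
    - [0,0,0]
    - [0,0,0]
    - [0,0,0]
  delta_rot:
    - [0,0,0]
    - [0,0,0]
    - [0,0,0]
    - [0,0,0]
    - [0,0,0]
  claw: [1,1,1,1,1]

```text
t: 3.17
eef_pos: [546.1, -81.5, 37.8]
tcp_rot: [-3.141, 0.001, 3.137]
ft_force: [-0.4, 0.6, 0.9]
opening: 0.635
grip_force: 0.0
```

arm_command:
  delta_pos:
    - [0,0,0]
    - [0,0,0]
    - [0,0,0]
    - [0,0,0]
    - [0,0,0]
  delta_rot:
    - [0,0,0]
    - [0,0,0]
    - [0,0,0]
    - [0,0,0]
    - [0,0,0]
  claw: [1,1,1,1,1]

```text
t: 3.58
eef_pos: [546.0, -81.5, 37.5]
tcp_rot: [-3.142, 0.0, 3.137]
ft_force: [-0.9, 0.7, 6.1]
opening: 0.561
grip_force: 30.0
```

arm_command:
  delta_pos:
    - [0,0,0.08]
    - [0,0,0.2]
    - [-0.04,0.1,0.3]
    - [-0.08,0.22,0.36]
    - [-0.12,0.36,0.36]
  delta_rot:
    - [0,0,0]
    - [0,0,0]
    - [0,0,0]
    - [0,0,0]
    - [0,0,0]
  claw: [1,1,1,1,1]

```text
t: 4.0
eef_pos: [516.6, 8.6, 129.9]
tcp_rot: [-3.141, 0.004, 3.135]
ft_force: [1.2, -0.2, -1.3]
opening: 0.56
grip_force: 30.0
```

arm_command:
  delta_pos:
    - [-0.05,0.15,0]
    - [-0.1,0.3,0]
    - [-0.15,0.45,0]
    - [-0.2,0.6,0]
    - [-0.24,0.74,0]
  delta_rot:
    - [0,0,-0.03]
    - [0,0,-0.06]
    - [0,0,-0.09]
    - [0,0,-0.11]
    - [0,0,-0.11]
  claw: [1,1,1,1,1]

```text
t: 4.42
eef_pos: [454.5, 195.3, 127.1]
tcp_rot: [-3.142, -0.0, 2.962]
ft_force: [0.4, -0.4, -0.4]
opening: 0.559
grip_force: 30.0
```

arm_command:
  delta_pos:
    - [-0.06,0.15,0]
    - [-0.06,0.15,0]
    - [-0.06,0.15,0]
    - [-0.06,0.15,0]
    - [-0.06,0.15,0]
  delta_rot:
    - [0,0,0]
    - [0,0,0]
    - [0,0,0]
    - [0,0,0]
    - [0,0,0]
  claw: [1,1,1,1,1]

```text
t: 4.83
eef_pos: [441.3, 230.2, 127.1]
tcp_rot: [-3.142, -0.0, 2.963]
ft_force: [0.8, -0.4, -1.3]
opening: 0.563
grip_force: 30.0
```

```bash
python3 -c "
from h import *
snap('w4');s=state();print(s['eef_pos'],s['tcp_rot'])"
```

```text
[441.35815707 229.97513842 127.07794733] [-3.14148492e+00 -1.17360037e-04  2.96255128e+00]
```

View pics/w4.png

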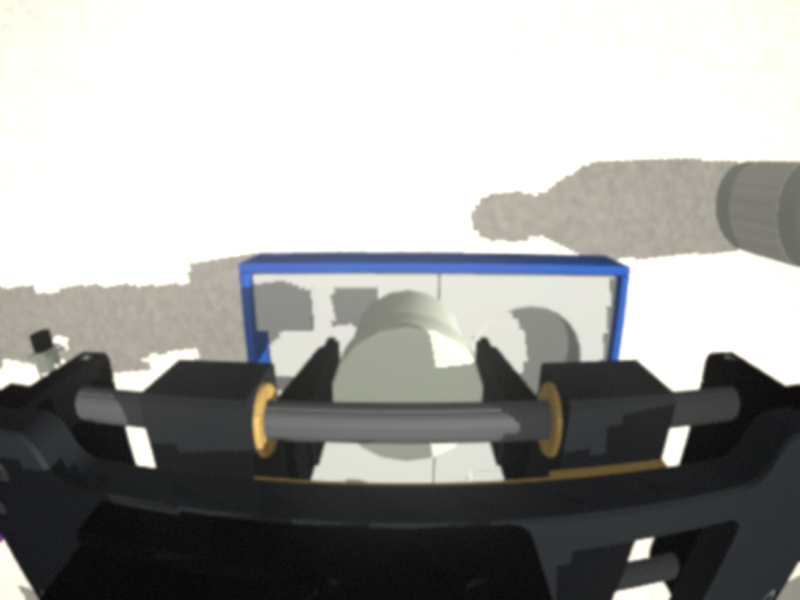

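In w4 the carrier is square to the gripper. Its front rim outer corners are at (242,265) and (629,267), and the seam is at (438,276).

Run:
```python
from h import *
c=load('w4');S=.64
P={}
for n,u,v,z in [("oR",242,265,40),("oL",629,267,40),("iR",253,275,40),("iL",617,275,40),("seam",438,276,36)]: P[n]=pix2w("wrist",u*S,v*S,z,c);print(n,P[n].round(1))
for a,b,h in (("oR","oL",118),("iR","iL",112)):
    d=P[b]-P[a];e=d/np.hypot(*d);ex=np.array([e[1],-e[0]]);C=(P[a]+P[b])/2+h*ex
    print(np.hypot(*d),np.degrees(np.arctan2(ex[1],ex[0])),C,{n:(C+s*55*ex+t*55*e).round(1).tolist() for n,s,t in(("wide",-1,1),("crad",-1,-1),("narrow",1,-1),("square",1,1))})
```

```text
oR [399.7 139.8]
oL [441.4 368.1]
iR [406.9 145.1]
iL [445.  359.5]
seam [428.  251.2]
232.11965402741723 -10.340325869300194 [536.66157588 232.79113476] {'wide': [492.4, 296.8], 'crad': [472.7, 188.6], 'narrow': [580.9, 168.8], 'square': [600.6, 277.0]}
217.67727497267828 -10.09247698550594 [536.23161769 232.67121177] {'wide': [491.7, 296.5], 'crad': [472.4, 188.2], 'narrow': [580.7, 168.9], 'square': [600.0, 277.2]}
```

arm_command:
  delta_pos:
    - [0.07,0.09,0]
    - [0.14,0.18,0]
    - [0.2,0.27,0]
    - [0.2,0.27,-0.05]
    - [0.2,0.27,-0.12]
  delta_rot:
    - [0,0,0]
    - [0,0,0]
    - [0,0,0]
    - [0,0,0]
    - [0,0,0]
  claw: [1,1,1,1,1]

```text
t: 5.3
eef_pos: [492.8, 298.5, 97.5]
tcp_rot: [3.14, 0.002, 2.963]
ft_force: [-0.3, -0.5, -1.9]
opening: 0.564
grip_force: 30.0
```

arm_command:
  delta_pos:
    - [0,0,-0.05]
    - [0,0,-0.1]
    - [0,0,-0.14]
    - [0,0,-0.16]
    - [0,0,-0.17]
  delta_rot:
    - [0,0,0]
    - [0,0,0]
    - [0,0,0]
    - [0,0,0]
    - [0,0,0]
  claw: [1,1,1,1,1]

```text
t: 5.72
eef_pos: [491.1, 297.8, 54.0]
tcp_rot: [-3.141, -0.001, 2.963]
ft_force: [-0.2, 0.3, -1.2]
opening: 0.561
grip_force: 30.0
```

arm_command:
  delta_pos:
    - [0,0,-0.005]
    - [0,0,-0.01]
    - [0,0,-0.01]
    - [0,0,-0.01]
    - [0,0,-0.01]
  delta_rot:
    - [0,0,0]
    - [0,0,0]
    - [0,0,0]
    - [0,0,0]
    - [0,0,0]
  claw: [1,1,1,1,1]

```text
t: 6.13
eef_pos: [491.0, 298.6, 52.6]
tcp_rot: [3.141, 0.001, 2.964]
ft_force: [0.8, -1.0, -1.0]
opening: 0.564
grip_force: 30.0
```

arm_command:
  delta_pos:
    - [0,0,0]
    - [0,0,0]
    - [0,0,0]
    - [0,0,0.0]
    - [0,0,0.04]
  delta_rot:
    - [0,0,0]
    - [0,0,0]
    - [0,0,0]
    - [0,0,0]
    - [0,0,0]
  claw: [0.1,0.1,0.1,0.1,0.1]

```text
t: 6.55
eef_pos: [490.2, 298.2, 61.2]
tcp_rot: [-3.14, -0.002, 2.964]
ft_force: [-0.1, -0.1, 0.3]
opening: 0.852
grip_force: 0.0
```

arm_command:
  delta_pos:
    - [0,0,0.12]
    - [0,0,0.24]
    - [0.06,-0.11,0.3]
    - [0.12,-0.25,0.3]
    - [0.18,-0.39,0.3]
  delta_rot:
    - [0,0,0]
    - [0,0,0]
    - [0,0,0]
    - [0,0,0]
    - [0,0,0]
  claw: [0.1,0.1,0.1,0.1,0.1]

```text
t: 6.97
eef_pos: [536.6, 200.5, 139.3]
tcp_rot: [3.14, 0.003, 2.966]
ft_force: [0.5, -0.2, 0.4]
opening: 0.901
grip_force: 0.0
```

arm_command:
  delta_pos:
    - [0.06,-0.15,0]
    - [0.12,-0.3,0]
    - [0.18,-0.45,0]
    - [0.24,-0.6,0]
    - [0.3,-0.74,0]
  delta_rot:
    - [0,0,0]
    - [0,0,0]
    - [0,0,0]
    - [0,0,0]
    - [0,0,0]
  claw: [0.1,0.1,0.1,0.1,0.1]

```text
t: 7.38
eef_pos: [611.3, 13.8, 138.1]
tcp_rot: [3.141, 0.001, 2.964]
ft_force: [0.7, -0.3, -0.3]
opening: 0.899
grip_force: 0.0
```

arm_command:
  delta_pos:
    - [0.04,-0.15,0]
    - [0.08,-0.3,0]
    - [0.08,-0.3,0]
    - [0.08,-0.3,0]
    - [0.08,-0.3,0]
  delta_rot:
    - [0,0,0]
    - [0,0,0]
    - [0,0,0]
    - [0,0,0]
    - [0,0,0]
  claw: [0.1,0.1,0.1,0.1,0.1]

```text
t: 7.8
eef_pos: [630.6, -58.7, 137.5]
tcp_rot: [3.141, -0.0, 2.964]
ft_force: [0.6, -0.4, 0.3]
opening: 0.9
grip_force: 0.0
```

```bash
python3 -c "
from h import *
snap('w5');s=state();print(s['eef_pos'],s['tcp_rot'],s['joints'])"
```

```text
[630.55483995 -58.08793114 137.55007468] [ 3.14133157e+00 -1.43852292e-04  2.96471700e+00] [-1.96233388e-01  5.83295897e-01  1.61780428e+00  3.19639438e-04
  9.40641384e-01 -1.59034241e+00]
```

View pics/w5.png

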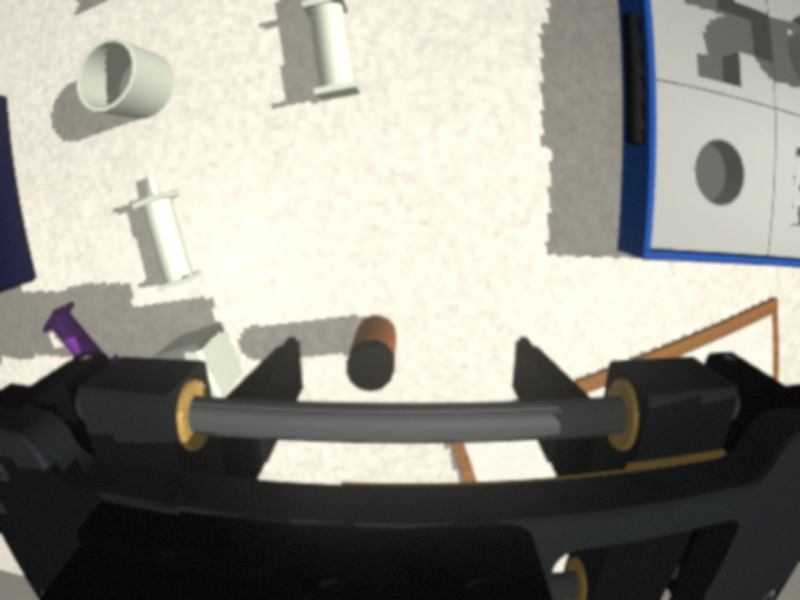

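w5 shows the vial cap top centre at (371,366). The bottle is partly hidden at left, around (205,360).

Run:
```python
from h import *
c=load('w5');S=.64
for n,u,v,z in [("vial",371,366,66),("narrow",720,172,36),("carrierTR",645,256,40)]: print(n,pix2w("wrist",u*S,v*S,z,c).round(1))
```

```text
vial [657.4 -83.6]
narrow [580.1 167.2]
carrierTR [628.2  96.8]
```

arm_command:
  delta_pos:
    - [0.055,-0.05,0]
    - [0.11,-0.1,0]
    - [0.11,-0.1,-0.12]
    - [0.11,-0.1,-0.24]
    - [0.11,-0.1,-0.32]
  delta_rot:
    - [0,0,0]
    - [0,0,0]
    - [0,0,0]
    - [0,0,0]
    - [0,0,0]
  claw: [0.1,0.1,0.1,0.1,0.1]

```text
t: 8.27
eef_pos: [657.6, -82.2, 55.3]
tcp_rot: [3.141, -0.002, 2.966]
ft_force: [0.5, 0.9, -1.3]
opening: 0.905
grip_force: 0.0
```

arm_command:
  delta_pos:
    - [0,0,-0.05]
    - [0,0,-0.08]
    - [0,0,-0.08]
    - [0,0,-0.08]
    - [0,0,-0.08]
  delta_rot:
    - [0,0,0]
    - [0,0,0]
    - [0,0,0]
    - [0,0,0]
    - [0,0,0]
  claw: [0.2,0.4,0.6,1,1]

```text
t: 8.68
eef_pos: [659.0, -83.8, 38.6]
tcp_rot: [-3.142, 0.002, 2.965]
ft_force: [-0.3, -0.3, -0.1]
opening: 0.607
grip_force: 0.0
```

arm_command:
  delta_pos:
    - [0,0,0]
    - [0,0,0]
    - [0,0,0]
    - [0,0,0]
    - [0,0,0]
  delta_rot:
    - [0,0,0]
    - [0,0,0]
    - [0,0,0]
    - [0,0,0]
    - [0,0,0]
  claw: [1,1,1,1,1]

```text
t: 9.1
eef_pos: [658.5, -84.1, 37.5]
tcp_rot: [3.142, 0.0, 2.964]
ft_force: [-0.4, -1.0, 3.3]
opening: 0.287
grip_force: 30.0
```

arm_command:
  delta_pos:
    - [0,0,0]
    - [0,0,0]
    - [0,0,0]
    - [0,0,0]
    - [0,0,0]
  delta_rot:
    - [0,0,0]
    - [0,0,0]
    - [0,0,0]
    - [0,0,0]
    - [0,0,0]
  claw: [1,1,1,1,1]

```text
t: 9.52
eef_pos: [658.5, -84.1, 37.5]
tcp_rot: [3.142, 0.0, 2.964]
ft_force: [-0.5, -1.5, 5.4]
opening: 0.29
grip_force: 30.0
```

arm_command:
  delta_pos:
    - [0,0,0.08]
    - [0,0,0.2]
    - [0,0,0.32]
    - [-0.03,0.1,0.36]
    - [-0.07,0.24,0.36]
  delta_rot:
    - [0,0,0]
    - [0,0,0]
    - [0,0,0]
    - [0,0,0]
    - [0,0,0]
  claw: [1,1,1,1,1]

```text
t: 9.93
eef_pos: [642.2, -25.5, 129.7]
tcp_rot: [3.141, 0.005, 2.961]
ft_force: [-0.4, 0.4, -1.4]
opening: 0.288
grip_force: 30.0
```

arm_command:
  delta_pos:
    - [-0.05,0.15,0]
    - [-0.1,0.3,0]
    - [-0.15,0.45,0]
    - [-0.2,0.6,0]
    - [-0.24,0.73,0]
  delta_rot:
    - [0,0,0]
    - [0,0,0]
    - [0,0,0]
    - [0,0,0]
    - [0,0,0]
  claw: [1,1,1,1,1]

```text
t: 10.35
eef_pos: [579.4, 160.7, 126.8]
tcp_rot: [3.142, -0.001, 2.965]
ft_force: [1.5, -0.0, -0.9]
opening: 0.287
grip_force: 30.0
```

arm_command:
  delta_pos:
    - [0,0.04,0]
    - [0,0.04,-0.02]
    - [0,0.04,-0.08]
    - [0,0.04,-0.14]
    - [0,0.04,-0.16]
  delta_rot:
    - [0,0,0]
    - [0,0,0]
    - [0,0,0]
    - [0,0,0]
    - [0,0,0]
  claw: [1,1,1,1,1]

```text
t: 10.77
eef_pos: [580.5, 167.2, 84.9]
tcp_rot: [-3.141, -0.003, 2.963]
ft_force: [0.4, 0.5, -0.2]
opening: 0.29
grip_force: 30.0
```

arm_command:
  delta_pos:
    - [0,0,-0.05]
    - [0,0,-0.09]
    - [0,0,-0.12]
    - [0,0,-0.14]
    - [0,0,-0.142]
  delta_rot:
    - [0,0,0]
    - [0,0,0]
    - [0,0,0]
    - [0,0,0]
    - [0,0,0]
  claw: [1,1,1,1,1]

```text
t: 11.18
eef_pos: [581.0, 168.0, 51.2]
tcp_rot: [-3.141, -0.0, 2.964]
ft_force: [0.0, -0.5, -0.1]
opening: 0.286
grip_force: 30.0
```

arm_command:
  delta_pos:
    - [0,0,-0.004]
    - [0,0,-0.006]
    - [0,0,-0.006]
    - [0,0,-0.006]
    - [0,0,-0.006]
  delta_rot:
    - [0,0,0]
    - [0,0,0]
    - [0,0,0]
    - [0,0,0]
    - [0,0,0]
  claw: [1,1,1,1,0.8]

```text
t: 11.6
eef_pos: [581.1, 168.2, 51.0]
tcp_rot: [3.142, 0.001, 2.964]
ft_force: [-1.3, -2.9, 5.5]
opening: 0.286
grip_force: 30.0
```

arm_command:
  delta_pos:
    - [0,0,0]
    - [0,0,0]
    - [0,0,0]
    - [0,0,0.0]
    - [0,0,0.06]
  delta_rot:
    - [0,0,0]
    - [0,0,0]
    - [0,0,0]
    - [0,0,0]
    - [0,0,0]
  claw: [0.3,0.3,0.3,0.3,0.3]

```text
t: 12.02
eef_pos: [579.7, 168.3, 63.1]
tcp_rot: [-3.14, -0.004, 2.964]
ft_force: [0.1, 0.3, -0.1]
opening: 0.584
grip_force: 0.0
```

arm_command:
  delta_pos:
    - [0,0,0.12]
    - [0,0,0.24]
    - [0.02,-0.11,0.3]
    - [0.03,-0.26,0.3]
    - [0.04,-0.41,0.3]
  delta_rot:
    - [0,0,0]
    - [0,0,0]
    - [0,0,0]
    - [0,0,0]
    - [0,0,0]
  claw: [0.3,0.3,0.1,0.1,0.1]

```text
t: 12.43
eef_pos: [591.3, 65.6, 141.4]
tcp_rot: [3.141, 0.002, 2.966]
ft_force: [0.6, -0.5, -0.5]
opening: 0.851
grip_force: 0.0
```

arm_command:
  delta_pos:
    - [0.01,-0.16,0]
    - [0.02,-0.32,0]
    - [0.03,-0.48,0]
    - [0.03,-0.64,0]
    - [0.04,-0.8,0]
  delta_rot:
    - [0,0,0.03]
    - [0,0,0.06]
    - [0,0,0.09]
    - [0,0,0.11]
    - [0,0,0.11]
  claw: [0.1,0.1,0.1,0.1,0.1]

```text
t: 12.85
eef_pos: [600.4, -135.8, 140.2]
tcp_rot: [3.141, -0.0, 3.139]
ft_force: [1.0, -0.5, 0.5]
opening: 0.902
grip_force: 0.0
```

arm_command:
  delta_pos:
    - [0,-0.12,0]
    - [0,-0.24,0]
    - [0,-0.24,0]
    - [0,-0.24,0]
    - [0,-0.24,0]
  delta_rot:
    - [0,0,0]
    - [0,0,0]
    - [0,0,0]
    - [0,0,0]
    - [0,0,0]
  claw: [0.1,0.1,0.1,0.1,0.1]

```text
t: 13.27
eef_pos: [600.7, -193.4, 140.0]
tcp_rot: [3.141, -0.0, 3.137]
ft_force: [0.5, 0.6, 0.0]
opening: 0.9
grip_force: 0.0
```

```bash
python3 -c "
from h import *
snap('w6');s=state();print(s['eef_pos'],s['tcp_rot'],s['joints'])"
```

```text
[ 600.82082587 -192.94149209  140.07550088] [ 3.14115994e+00 -3.37038393e-04  3.13766383e+00] [-4.15462344e-01  5.77683136e-01  1.62107430e+00  3.23361537e-04
  9.43317234e-01 -1.98251968e+00]
```

View pics/w6.png

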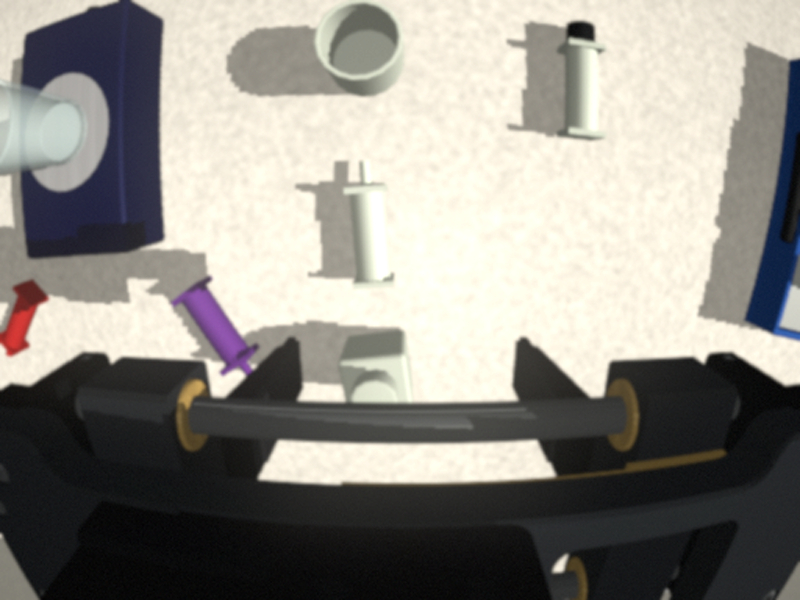

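In w6 the bottle body's bottom front edge runs (348,337)–(401,331) and its top front edge (342,366)–(405,358). The cap is around (376,388).

Run:
```python
from h import *
c=load('w6');S=.64
for a,b,z in [((348,337),(401,331),0),((342,366),(405,358),50)]:
    p,q=[pix2w("wrist",u*S,v*S,z,c) for u,v in(a,b)];d=q-p;L=np.hypot(*d);n=np.array([d[1],-d[0]])/L
    print(L,np.degrees(np.arctan2(n[1],n[0])),(p+q)/2+21*n)
print(pix2w("wrist",376*S,388*S,68,c),pix2w("wrist",252*S,372*S,5,c))
```

```text
37.98384524003081 6.71293902146562 [ 656.74759233 -213.58403383]
38.83878387419563 7.897184976768305 [ 657.52988861 -210.51351067]
[ 645.49869306 -210.85574345] [ 664.59943151 -308.33217809]
```

arm_command:
  delta_pos:
    - [0.1,-0.035,0]
    - [0.21,-0.07,0]
    - [0.21,-0.07,-0.1]
    - [0.21,-0.07,-0.2]
    - [0.21,-0.07,-0.28]
  delta_rot:
    - [0,0,0.04]
    - [0,0,0.08]
    - [0,0,0.08]
    - [0,0,0.08]
    - [0,0,0.08]
  claw: [0.1,0.1,0.1,0.1,0.1]

```text
t: 13.73
eef_pos: [653.5, -209.6, 68.6]
tcp_rot: [3.141, -0.001, -3.018]
ft_force: [-1.1, -0.6, 0.1]
opening: 0.901
grip_force: 0.0
```

arm_command:
  delta_pos:
    - [0,0,-0.06]
    - [0,0,-0.12]
    - [0,0,-0.16]
    - [0,0,-0.172]
    - [0,0,-0.172]
  delta_rot:
    - [0,0,0]
    - [0,0,0]
    - [0,0,0]
    - [0,0,0]
    - [0,0,0]
  claw: [0.1,0.1,0.1,0.2,0.4]

```text
t: 14.15
eef_pos: [653.3, -210.6, 26.7]
tcp_rot: [3.141, -0.001, -3.02]
ft_force: [-0.3, 0.1, 1.3]
opening: 0.81
grip_force: 0.0
```

arm_command:
  delta_pos:
    - [0,0,0]
    - [0,0,0]
    - [0,0,0]
    - [0,0,0]
    - [0,0,0]
  delta_rot:
    - [0,0,0]
    - [0,0,0]
    - [0,0,0]
    - [0,0,0]
    - [0,0,0]
  claw: [1,1,1,1,1]

```text
t: 14.57
eef_pos: [653.5, -211.6, 27.7]
tcp_rot: [-3.141, 0.001, -3.021]
ft_force: [0.1, -0.0, 0.6]
opening: 0.465
grip_force: 0.3
```

arm_command:
  delta_pos:
    - [0,0,0]
    - [0,0,0]
    - [0,0,0]
    - [0,0,0]
    - [0,0,0]
  delta_rot:
    - [0,0,0]
    - [0,0,0]
    - [0,0,0]
    - [0,0,0]
    - [0,0,0]
  claw: [1,1,1,1,1]

```text
t: 14.98
eef_pos: [653.5, -211.6, 27.6]
tcp_rot: [-3.141, 0.0, -3.021]
ft_force: [-0.3, 0.4, 5.2]
opening: 0.437
grip_force: 30.0
```

arm_command:
  delta_pos:
    - [0,0,0.08]
    - [0,0,0.2]
    - [0,0,0.34]
    - [-0.02,0.1,0.44]
    - [-0.03,0.24,0.44]
  delta_rot:
    - [0,0,0]
    - [0,0,0]
    - [0,0,0]
    - [0,0,0]
    - [0,0,0]
  claw: [1,1,1,1,1]

```text
t: 15.4
eef_pos: [647.4, -153.6, 142.1]
tcp_rot: [-3.138, 0.007, -3.024]
ft_force: [0.2, 0.7, -0.3]
opening: 0.436
grip_force: 30.0
```

arm_command:
  delta_pos:
    - [-0.02,0.16,0]
    - [-0.04,0.32,0]
    - [-0.06,0.48,0]
    - [-0.07,0.64,0]
    - [-0.08,0.8,0]
  delta_rot:
    - [0,0,-0.04]
    - [0,0,-0.08]
    - [0,0,-0.12]
    - [0,0,-0.16]
    - [0,0,-0.19]
  claw: [1,1,1,1,1]

```text
t: 15.82
eef_pos: [625.2, 50.4, 137.0]
tcp_rot: [3.141, -0.0, 2.961]
ft_force: [1.1, -0.2, -0.9]
opening: 0.438
grip_force: 30.0
```

arm_command:
  delta_pos:
    - [-0.02,0.16,0]
    - [-0.04,0.32,0]
    - [-0.06,0.48,0]
    - [-0.07,0.64,0]
    - [-0.08,0.77,0]
  delta_rot:
    - [0,0,0]
    - [0,0,0]
    - [0,0,0]
    - [0,0,0]
    - [0,0,0]
  claw: [1,1,1,1,1]

```text
t: 16.23
eef_pos: [605.0, 243.8, 136.9]
tcp_rot: [3.141, -0.0, 2.965]
ft_force: [1.1, 0.0, -1.1]
opening: 0.441
grip_force: 30.0
```

arm_command:
  delta_pos:
    - [-0.025,0.14,0]
    - [-0.025,0.14,0]
    - [-0.025,0.14,-0.08]
    - [-0.025,0.14,-0.16]
    - [-0.025,0.14,-0.2]
  delta_rot:
    - [0,0,0]
    - [0,0,0]
    - [0,0,0]
    - [0,0,0]
    - [0,0,0]
  claw: [1,1,1,1,1]

```text
t: 16.65
eef_pos: [598.6, 275.8, 84.8]
tcp_rot: [-3.14, -0.002, 2.965]
ft_force: [0.4, -0.4, -1.5]
opening: 0.441
grip_force: 30.0
```

arm_command:
  delta_pos:
    - [0,0,-0.05]
    - [0,0,-0.1]
    - [0,0,-0.15]
    - [0,0,-0.17]
    - [0,0,-0.184]
  delta_rot:
    - [0,0,0]
    - [0,0,0]
    - [0,0,0]
    - [0,0,0]
    - [0,0,0]
  claw: [1,1,1,1,1]

```text
t: 17.07
eef_pos: [599.3, 275.7, 41.5]
tcp_rot: [-3.141, -0.001, 2.964]
ft_force: [-13.2, -6.3, 39.5]
opening: 0.443
grip_force: 30.0
```

arm_command:
  delta_pos:
    - [0,0,-0.002]
    - [0,0,-0.002]
    - [0,0,-0.002]
    - [0,0,-0.002]
    - [0,0,-0.002]
  delta_rot:
    - [0,0,0]
    - [0,0,0]
    - [0,0,0]
    - [0,0,0]
    - [0,0,0]
  claw: [1,1,1,1,1]

```text
t: 17.48
eef_pos: [599.8, 275.9, 41.5]
tcp_rot: [3.141, 0.0, 2.964]
ft_force: [-2.6, -1.3, 6.7]
opening: 0.437
grip_force: 30.0
```

arm_command:
  delta_pos:
    - [0,0,0]
    - [0,0,0]
    - [0,0,0]
    - [0,0,0.0]
    - [0,0,0.06]
  delta_rot:
    - [0,0,0]
    - [0,0,0]
    - [0,0,0]
    - [0,0,0]
    - [0,0,0]
  claw: [0.3,0.3,0.3,0.3,0.3]

```text
t: 17.9
eef_pos: [598.5, 275.6, 53.4]
tcp_rot: [-3.14, -0.003, 2.964]
ft_force: [-1.0, 0.0, -0.1]
opening: 0.687
grip_force: 0.0
```

arm_command:
  delta_pos:
    - [0,0,0.12]
    - [0,0,0.24]
    - [-0.03,-0.08,0.34]
    - [-0.08,-0.2,0.36]
    - [-0.13,-0.33,0.36]
  delta_rot:
    - [0,0,0]
    - [0,0,0]
    - [0,0,0]
    - [0,0,0]
    - [0,0,0]
  claw: [0.3,0.3,0.3,0.3,0.3]

```text
t: 18.32
eef_pos: [567.4, 193.6, 147.7]
tcp_rot: [3.14, 0.004, 2.966]
ft_force: [0.1, -0.1, 0.5]
opening: 0.697
grip_force: 0.0
```

arm_command:
  delta_pos:
    - [-0.06,-0.15,0]
    - [-0.12,-0.3,0]
    - [-0.18,-0.45,0]
    - [-0.24,-0.6,0]
    - [-0.3,-0.75,0]
  delta_rot:
    - [0,0,0.03]
    - [0,0,0.06]
    - [0,0,0.09]
    - [0,0,0.11]
    - [0,0,0.11]
  claw: [0.3,0.3,0.3,0.3,0.3]

```text
t: 18.73
eef_pos: [491.2, 4.6, 145.8]
tcp_rot: [3.142, 0.001, 3.139]
ft_force: [0.9, -0.8, 0.1]
opening: 0.697
grip_force: 0.0
```

arm_command:
  delta_pos:
    - [-0.06,-0.15,0]
    - [-0.12,-0.3,0]
    - [-0.145,-0.33,0]
    - [-0.145,-0.33,-0.1]
    - [-0.145,-0.33,-0.2]
  delta_rot:
    - [0,0,0]
    - [0,0,0]
    - [0,0,0]
    - [0,0,0]
    - [0,0,0]
  claw: [0.3,0.3,0.3,0.3,0.3]

```text
t: 19.15
eef_pos: [456.4, -77.6, 96.2]
tcp_rot: [-3.141, 0.004, 3.135]
ft_force: [0.7, -0.4, -0.2]
opening: 0.703
grip_force: 0.0
```

```bash
python3 -c "
from h import *
snap('w7');s=state();print(s['eef_pos'],s['tcp_rot'],s['joints'])"
```

```text
[454.56122253 -76.59292844  91.86478325] [ 3.14057345e+00 -2.73869163e-03  3.13536729e+00] [-3.10472336e-01  4.51292967e-01  2.07758976e+00  2.63129242e-04
  6.15628176e-01 -1.87525695e+00]
```

View pics/w7.png

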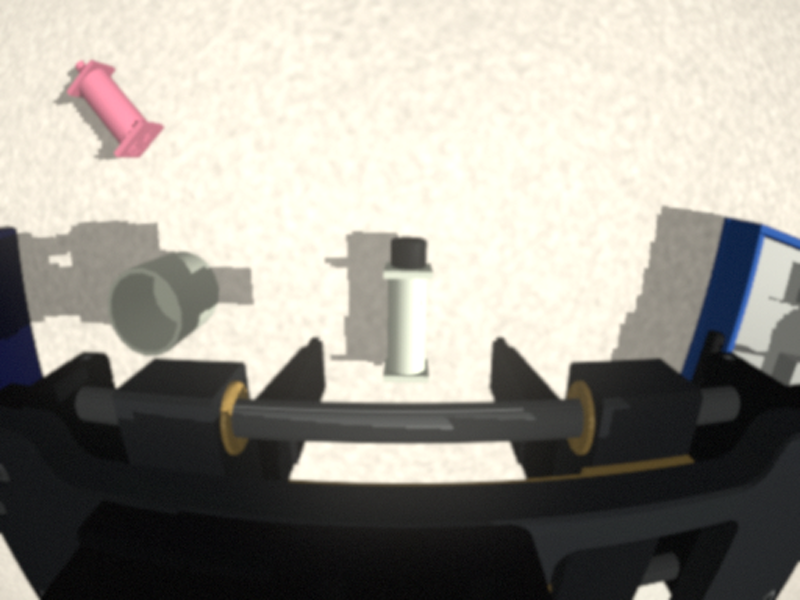

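In w7 the cartridge lies between the fingers, with its nose tip at (409,240) and its tail at (406,376).

Run:
```python
from h import *
c=load('w7');S=.64
for n,u,v,z in [("nosetip",409,239,13),("flangeTopN",408,275,26),("tailtop",406,376,26),("tailtop-low",406,362,26)]: print(n,pix2w("wrist",u*S,v*S,z,c).round(1))
```

```text
nosetip [417.7 -75.7]
flangeTopN [435.1 -76.4]
tailtop [493.2 -77.9]
tailtop-low [484.6 -77.8]
```

arm_command:
  delta_pos:
    - [0,0,-0.1]
    - [0,0,-0.2]
    - [0,0,-0.29]
    - [0,0,-0.33]
    - [0,0,-0.34]
  delta_rot:
    - [0,0,-0.01]
    - [0,0,-0.015]
    - [0,0,-0.015]
    - [0,0,-0.015]
    - [0,0,-0.015]
  claw: [0.3,0.3,0.3,0.3,0.3]

```text
t: 19.62
eef_pos: [455.5, -76.0, 9.4]
tcp_rot: [3.141, -0.003, 3.114]
ft_force: [0.0, 0.4, 0.1]
opening: 0.702
grip_force: 0.0
```

arm_command:
  delta_pos:
    - [0,0,-0.01]
    - [0,0,-0.018]
    - [0,0,-0.018]
    - [0,0,-0.018]
    - [0,0,-0.018]
  delta_rot:
    - [0,0,0]
    - [0,0,0]
    - [0,0,0]
    - [0,0,0]
    - [0,0,0]
  claw: [0.3,0.3,0.3,0.3,0.3]

```text
t: 20.03
eef_pos: [456.2, -76.5, 6.8]
tcp_rot: [-3.141, 0.001, 3.113]
ft_force: [-0.1, 0.3, 0.3]
opening: 0.701
grip_force: 0.0
```

arm_command:
  delta_pos:
    - [0,0,-0.01]
    - [0,0,-0.011]
    - [0,0,-0.011]
    - [0,0,-0.011]
    - [0,0,-0.011]
  delta_rot:
    - [0,0,0]
    - [0,0,0]
    - [0,0,0]
    - [0,0,0]
    - [0,0,0]
  claw: [0.4,0.6,1,1,1]

```text
t: 20.45
eef_pos: [455.9, -76.5, 3.4]
tcp_rot: [3.141, -0.0, 3.113]
ft_force: [0.1, 0.3, 0.8]
opening: 0.404
grip_force: 0.0
```

arm_command:
  delta_pos:
    - [0,0,0]
    - [0,0,0]
    - [0,0,0]
    - [0,0,0]
    - [0,0,0]
  delta_rot:
    - [0,0,0]
    - [0,0,0]
    - [0,0,0]
    - [0,0,0]
    - [0,0,0]
  claw: [1,1,1,1,1]

```text
t: 20.87
eef_pos: [455.9, -76.5, 3.4]
tcp_rot: [3.142, 0.0, 3.113]
ft_force: [1.1, 0.4, 1.0]
opening: 0.226
grip_force: 30.0
```

arm_command:
  delta_pos:
    - [0,0,0]
    - [0,0,0]
    - [0,0,0]
    - [0,0,0]
    - [0,0,0]
  delta_rot:
    - [0,0,0]
    - [0,0,0]
    - [0,0,0]
    - [0,0,0]
    - [0,0,0]
  claw: [1,1,1,1,1]

```text
t: 21.28
eef_pos: [455.9, -76.5, 3.4]
tcp_rot: [3.141, -0.0, 3.113]
ft_force: [0.2, 0.0, -0.1]
opening: 0.222
grip_force: 30.0
```

arm_command:
  delta_pos:
    - [0,0,0.06]
    - [0,0,0.16]
    - [0,0,0.28]
    - [0,0.08,0.4]
    - [0,0.2,0.46]
  delta_rot:
    - [0,0,0]
    - [0,0,0]
    - [0,0,0]
    - [0,0,0]
    - [0,0,0]
  claw: [1,1,1,1,1]

```text
t: 21.7
eef_pos: [456.8, -27.3, 121.2]
tcp_rot: [-3.141, 0.003, 3.111]
ft_force: [1.1, 0.9, 0.5]
opening: 0.223
grip_force: 30.0
```

arm_command:
  delta_pos:
    - [0.01,0.15,0]
    - [0.02,0.3,0]
    - [0.03,0.45,0]
    - [0.05,0.6,0]
    - [0.06,0.75,0]
  delta_rot:
    - [0,0,-0.03]
    - [0,0,-0.06]
    - [0,0,-0.09]
    - [0,0,-0.095]
    - [0,0,-0.095]
  claw: [1,1,1,1,1]

```text
t: 22.12
eef_pos: [470.8, 162.9, 118.6]
tcp_rot: [3.141, 0.0, 2.963]
ft_force: [0.7, 0.6, 0.0]
opening: 0.227
grip_force: 30.0
```

arm_command:
  delta_pos:
    - [0,0.1,0]
    - [0,0.11,0]
    - [0,0.11,-0.06]
    - [0,0.11,-0.13]
    - [0,0.11,-0.18]
  delta_rot:
    - [0,0,0]
    - [0,0,0]
    - [0,0,0]
    - [0,0,0]
    - [0,0,0]
  claw: [1,1,1,1,1]

```text
t: 22.53
eef_pos: [470.4, 188.3, 72.5]
tcp_rot: [-3.141, -0.0, 2.965]
ft_force: [-0.3, -0.3, -0.1]
opening: 0.225
grip_force: 30.0
```

```bash
python3 -c "
from h import *
snap('w8');s=state();print(s['eef_pos'],s['tcp_rot'],s['opening'],s['ft_force'])"
```

```text
[469.66320078 187.96630704  70.66432244] [-3.14022601e+00 -3.05793176e-03  2.96427615e+00] 0.22391849122326907 [-0.43676563 -0.18485869 -1.87436794]
```

View pics/w8.png

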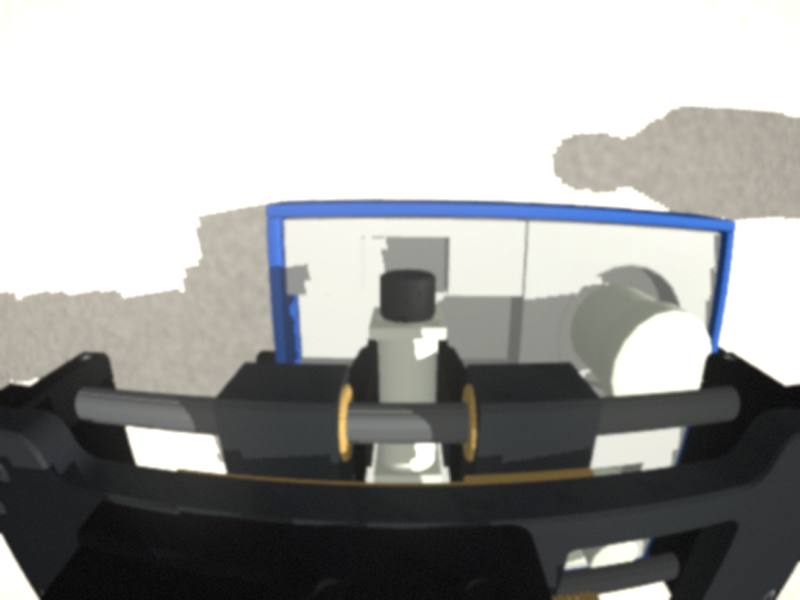

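In w8 the cartridge is above the cradle. The channel's front end is at v≈237, its right edge at u≈449 and left edge at u≈363, and the seam is at u≈527.

Run:
```python
from h import *
c=load('w8');S=.64
a=np.radians(-10.2);R=np.array([[np.cos(a),np.sin(a)],[-np.sin(a),np.cos(a)]])
for n,u,v,z in [("endR",449,237,36),("endL",363,237,36),("seam",526,260,36),("fingchan edge",519,297,36),("rimR outer",268,207,40),("rimL outer",733,223,40)]:
    p=pix2w("wrist",u*S,v*S,z,c);print(n,p.round(1),(R@(p-[471,188.3])).round(1))
```

```text
endR [428.5 215.6] [-46.7  19.3]
endL [421.7 177.7] [-46.7 -19.2]
seam [444.8 249.3] [-36.6  55.4]
fingchan edge [461.7 243.8] [-19.  53.]
rimR outer [399.6 138.5] [-61.5 -61.6]
rimL outer [441.9 366.9] [-60.3 170.6]
```

arm_command:
  delta_pos:
    - [0,0,-0.04]
    - [0,0,-0.08]
    - [0,0,-0.12]
    - [0,0,-0.16]
    - [0,0,-0.19]
  delta_rot:
    - [0,0,0]
    - [0,0,0]
    - [0,0,0]
    - [0,0,0]
    - [0,0,0]
  claw: [1,1,1,1,1]

```text
t: 23.0
eef_pos: [470.7, 188.4, 24.8]
tcp_rot: [-3.141, -0.0, 2.964]
ft_force: [-1.2, 0.2, -0.8]
opening: 0.225
grip_force: 30.0
```

arm_command:
  delta_pos:
    - [0,0,-0.01]
    - [0,0,-0.02]
    - [0,0,-0.03]
    - [0,0,-0.03]
    - [0,0,-0.03]
  delta_rot:
    - [0,0,0]
    - [0,0,0]
    - [0,0,0]
    - [0,0,0]
    - [0,0,0]
  claw: [1,1,1,1,1]

```text
t: 23.42
eef_pos: [470.9, 188.6, 18.6]
tcp_rot: [3.141, 0.0, 2.964]
ft_force: [0.6, -0.6, -0.3]
opening: 0.224
grip_force: 30.0
```

Within 1 mm of the floor. I nudge down, release narrowly, rise straight up and retreat for a check.

arm_command:
  delta_pos:
    - [0,0,-0.003]
    - [0,0,-0.003]
    - [0,0,-0.003]
    - [0,0,-0.003]
    - [0,0,-0.003]
  delta_rot:
    - [0,0,0]
    - [0,0,0]
    - [0,0,0]
    - [0,0,0]
    - [0,0,0]
  claw: [1,1,0.6,0.6,0.6]

```text
t: 23.83
eef_pos: [470.9, 188.5, 17.8]
tcp_rot: [3.141, 0.0, 2.964]
ft_force: [0.8, 0.3, -0.4]
opening: 0.367
grip_force: 0.0
```

arm_command:
  delta_pos:
    - [0,0,0]
    - [0,0,0]
    - [0,0,0.02]
    - [0,0,0.08]
    - [0,0,0.18]
  delta_rot:
    - [0,0,0]
    - [0,0,0]
    - [0,0,0]
    - [0,0,0]
    - [0,0,0]
  claw: [0.6,0.6,0.6,0.6,0.6]

```text
t: 24.25
eef_pos: [469.9, 188.3, 61.9]
tcp_rot: [-3.14, -0.003, 2.964]
ft_force: [0.3, -0.5, -0.7]
opening: 0.4
grip_force: 0.0
```

arm_command:
  delta_pos:
    - [0,0,0.12]
    - [0,0,0.26]
    - [0,0,0.4]
    - [0,-0.1,0.5]
    - [-0.02,-0.22,0.56]
  delta_rot:
    - [0,0,0]
    - [0,0,0]
    - [0,0,0]
    - [0,0,0]
    - [0,0,0]
  claw: [0.6,0.6,0.6,0.6,0.6]

```text
t: 24.67
eef_pos: [466.8, 134.0, 205.9]
tcp_rot: [3.14, 0.004, 2.967]
ft_force: [1.3, 0.0, 0.0]
opening: 0.399
grip_force: 0.0
```

arm_command:
  delta_pos:
    - [0,-0.14,0]
    - [0,-0.28,0]
    - [0,-0.42,0]
    - [0,-0.56,0]
    - [0,-0.56,0]
  delta_rot:
    - [0,0,0]
    - [0,0,0]
    - [0,0,0]
    - [0,0,0]
    - [0,0,0]
  claw: [0.6,0.6,0.6,0.6,0.6]

```text
t: 25.08
eef_pos: [465.8, -10.8, 203.1]
tcp_rot: [-3.141, 0.001, 2.961]
ft_force: [-0.4, 0.5, -1.2]
opening: 0.399
grip_force: 0.0
```

Run:
```python
from h import *
t=read_camera("top")[:,:,::-1];s=read_camera("scene")[:,:,::-1]
A=cv2.resize(t[115:235,60:310],None,fx=3,fy=3,interpolation=cv2.INTER_CUBIC)
B=cv2.resize(s[150:384,165:415],(250,234))
cv2.imwrite("pics/fin1.png",np.vstack([np.clip(A*1.4,0,255).astype(np.uint8),cv2.copyMakeBorder(B,0,0,0,500,cv2.BORDER_CONSTANT)]))
cv2.imwrite("pics/fin2.png",cv2.resize(s[235:384,255:415],None,fx=4,fy=4,interpolation=cv2.INTER_CUBIC))
print(state()['eef_pos'])
```

```text
[465.7183072   -7.44315447 202.9852288 ]
```

View pics/fin1.png

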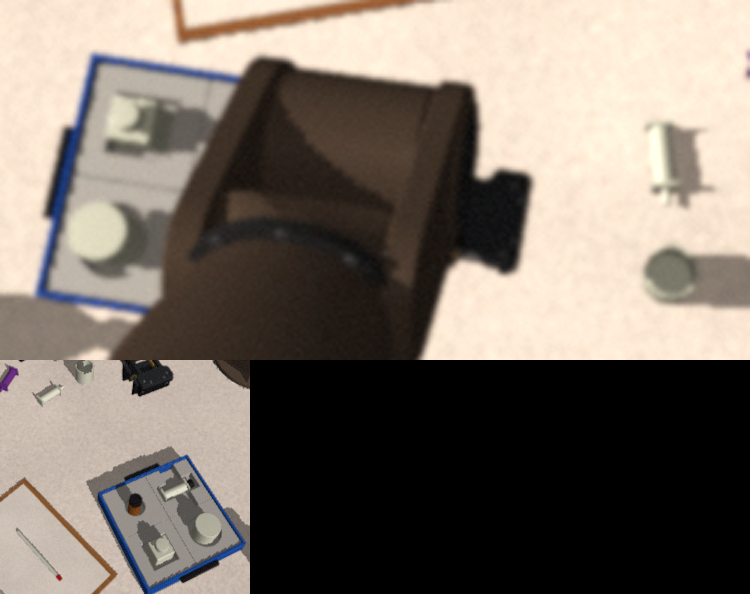

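View pics/fin2.png

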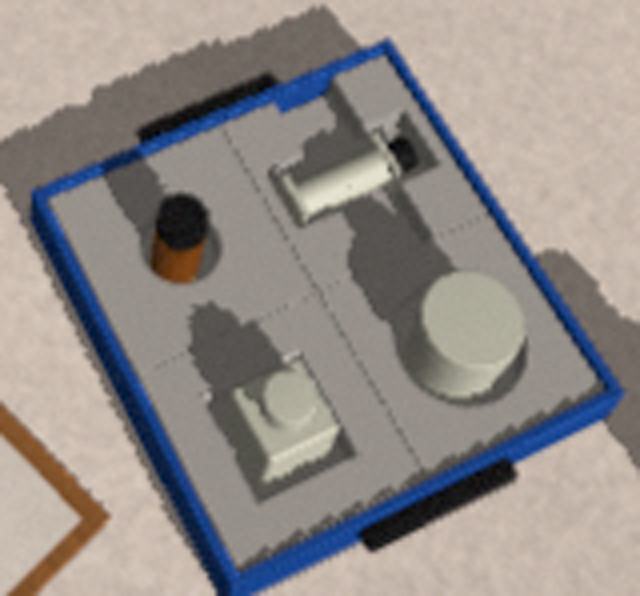

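The final scene picture shows all four items seated in their recesses: vial (180,240), cartridge (340,180), jar (470,335) and bottle (290,420). The open jar and spent cartridge are undisturbed, and the arm is clear.

```bash
python3 -c "
from cell import *
print(job_done())"
```

```text
the job is handed in; nothing more can be done
None
```

The carrier is packed and the job handed in at about 25 s. The jar, vial, bottle and black-capped cartridge are seated in their recesses, and the open jar and spent cartridge are left in place.

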